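# Lay out the sharpening stones

### The job

Lay out the sharpening station: take the stack of four sharpening stones apart and lay each stone down flat in its own drip tray, the one made to its size. Stones chip, so set them down gently instead of dropping them, and leave the oil bottle and the honing guide where they are.

Things in the scene. Friction and masses are not known exactly. Their poses are not given: they have to be found in the camera images.
- ceramic_mid (a point): white ceramic stone, the smallest, on top of the stack: a plain rectangular sharpening stone 90 mm long (its x axis), 38 mm wide (y), 22 mm thick (z), roughly 190 g; the point is its middle, half-way up. The four stones lie flat, one on the other, long sides roughly parallel.
- arkansas_mid (a point): mid-grey natural stone, second smallest, second from the top: a plain rectangular sharpening stone 120 mm long (its x axis), 46 mm wide (y), 24 mm thick (z), roughly 320 g; the point is its middle, half-way up. The four stones lie flat, one on the other, long sides roughly parallel.
- india_mid (a point): brown-orange stone, second largest, third from the top: a plain rectangular sharpening stone 150 mm long (its x axis), 54 mm wide (y), 25 mm thick (z), roughly 470 g; the point is its middle, half-way up. The four stones lie flat, one on the other, long sides roughly parallel.
- carbide_mid (a point): dark grey stone, the largest, at the bottom of the stack, on a 4 mm thick fixed cork mat (215 x 95 mm): a plain rectangular sharpening stone 180 mm long (its x axis), 62 mm wide (y), 25 mm thick (z), roughly 660 g; the point is its middle, half-way up. The four stones lie flat, one on the other, long sides roughly parallel.
- tray_ceramic: grey open drip tray for the 90 mm stone: 112 x 60 mm outside (length along its x axis), fixed to the bench; the recess inside is 104 x 52 mm, so the stone has 7 mm play on every side. The rim is 4 mm thick and its top is 13 mm above the bench; two black rubber cross ribs inside carry the stone with its underside 6 mm above the bench. Origin: centre of the underside, at bench height.
- tray_arkansas: grey open drip tray for the 120 mm stone: 142 x 68 mm outside (length along its x axis), fixed to the bench; the recess inside is 134 x 60 mm, so the stone has 7 mm play on every side. The rim is 4 mm thick and its top is 13 mm above the bench; two black rubber cross ribs inside carry the stone with its underside 6 mm above the bench. Origin: centre of the underside, at bench height.
- tray_india: grey open drip tray for the 150 mm stone: 172 x 76 mm outside (length along its x axis), fixed to the bench; the recess inside is 164 x 68 mm, so the stone has 7 mm play on every side. The rim is 4 mm thick and its top is 13 mm above the bench; two black rubber cross ribs inside carry the stone with its underside 6 mm above the bench. Origin: centre of the underside, at bench height.
- tray_carbide: grey open drip tray for the 180 mm stone: 202 x 84 mm outside (length along its x axis), fixed to the bench; the recess inside is 194 x 76 mm, so the stone has 7 mm play on every side. The rim is 4 mm thick and its top is 13 mm above the bench; two black rubber cross ribs inside carry the stone with its underside 6 mm above the bench. Origin: centre of the underside, at bench height.
- oil_bottle: bystander: white plastic oil bottle with a red cap, 52 mm across and 130 mm tall, standing loose near the far edge of the bench (a fixed wooden rest with four chisels, 35 mm high, lies beyond the work to the right of it); origin at the centre of its underside.
- honing_guide: bystander: small aluminium honing guide with a brass roller, about 45 x 82 x 35 mm, lying loose between the robot and the work; origin under its middle.
Things that resemble listed ones, but are neither listed nor needed, are in the scene too. Leave any green or yellow look-alike of the tray_carbide alone.

How it is judged:
At the end, for the whole second after the job is handed in: Each of the four stones lies flat on the ribs inside the rim of the tray of its own size (centre within 12 mm of the tray's centre, long axes within 0.2 rad, height within 2.5 mm above and 4 mm below resting on the ribs, level within 0.06 rad), at rest and released (horizontal distance between ceramic_mid and tray_ceramic below 0.012 m and z of ceramic_mid in the frame of tray_ceramic between 0.013 and 0.0195 m and angle between the x axis of ceramic_mid and the x axis of tray_ceramic, either way round below 0.2 rad and angle between the z axis of ceramic_mid and the z axis of tray_ceramic, either way round below 0.06 rad and linear speed of each of stone_ceramic, stone_arkansas, stone_india, stone_carbide below 0.01 m/s and contact force between each of stone_ceramic, stone_arkansas, stone_india, stone_carbide and the fingers below 0.1 N and horizontal distance between arkansas_mid and tray_arkansas below 0.012 m and z of arkansas_mid in the frame of tray_arkansas between 0.014 and 0.0205 m and angle between the x axis of arkansas_mid and the x axis of tray_arkansas, either way round below 0.2 rad and angle between the z axis of arkansas_mid and the z axis of tray_arkansas, either way round below 0.06 rad and horizontal distance between india_mid and tray_india below 0.012 m and z of india_mid in the frame of tray_india between 0.0145 and 0.021 m and angle between the x axis of india_mid and the x axis of tray_india, either way round below 0.2 rad and angle between the z axis of india_mid and the z axis of tray_india, either way round below 0.06 rad and horizontal distance between carbide_mid and tray_carbide below 0.012 m and z of carbide_mid in the frame of tray_carbide between 0.0145 and 0.021 m and angle between the x axis of carbide_mid and the x axis of tray_carbide, either way round below 0.2 rad and angle between the z axis of carbide_mid and the z axis of tray_carbide, either way round below 0.06 rad); the robot touches nothing.
It fails at once if the oil bottle or the honing guide is moved more than 30 mm, or the bottle is tipped over (distance of any of oil_bottle, honing_guide from where it was at the start of the episode above 0.03 m or angle between oil_bottle's own z axis and vertical above 0.5 rad).
It fails at once if a stone is dropped or slammed into its tray: moves faster than 0.35 m/s within the last 25 mm above its seat ((horizontal distance between ceramic_mid and tray_ceramic below 0.04 m and z of ceramic_mid in the frame of tray_ceramic below 0.042 m and linear speed of stone_ceramic above 0.35 m/s) or (horizontal distance between arkansas_mid and tray_arkansas below 0.04 m and z of arkansas_mid in the frame of tray_arkansas below 0.043 m and linear speed of stone_arkansas above 0.35 m/s) or (horizontal distance between india_mid and tray_india below 0.04 m and z of india_mid in the frame of tray_india below 0.0435 m and linear speed of stone_india above 0.35 m/s) or (horizontal distance between carbide_mid and tray_carbide below 0.04 m and z of carbide_mid in the frame of tray_carbide below 0.0435 m and linear speed of stone_carbide above 0.35 m/s)).
It also fails if it takes over 112 s, if anything falls off the work surface, if the arm or the gripper's body presses on something with over 40 N, if the wrist force passes 120 N, or if a joint passes its speed limit or range.

### The arm

A 6-joint arm with a two-finger parallel gripper is mounted at the origin on the work surface. World frame = base frame: x ahead of the robot, y to its left, z up, the work surface at z = 0. Lengths are in m, angles in rad, forces in N, time in s.
With the tool pointing down it reaches from about 0.3 to 0.875 m from the base axis. Payload 4.2 kg.
Tool frame: the origin (TCP) lies midway between the tips of the shut fingers; the grasp point (between the pads) lies 19 mm behind it; z points along the fingers, y is the line along which they close (so a half turn about z gives the same grasp; the last joint's range is limited). The gripper opens to 85 mm and grips with 20 to 120 N. Pads are 22 mm wide; open, the fingers measure 114 mm over their backs; the gripper's body (76 mm by 85 mm) begins 54 mm behind the grasp point. The pads swing forward as they close: fully open they stand 13 mm farther back than shut.
Start: joints at [1.144, 0.32, 1.565, -0, 1.257, -0.02], TCP at [0.228, 0.528, 0.231] pointing down, gripper open.
Joint ranges: [-3.11, 3.11], [-0.84, 2.01], [0.21, 2.61], [-1.34, 4.49], [0.05, 2.63], [-2.56, 2.56]. Speed limits (rad/s): [2.57, 2.57, 3.14, 3.14, 3.14, 3.14].

### API

Orientations are given as a rotation vector (axis times angle).
In Python, from cell import sensors, imaging, job gives the robot as it stands.
- The arm moves only by the tool step_arm, never from a script. Its argument "steps" is a list of rows, each a list of 7 numbers: the turn, a rotation vector about the tool's x, y, z in rad, then the shift along the tool's x, y, z in m, then the closure, from -1 (fully open) to 1 (shut). In form: [[ax, ay, az, tx, ty, tz, hand], ...]. A call has exactly 8 rows; each row shifts and turns the commanded pose from where the row before left it, along the tool's axes as they then stand; what a row does not reach is not made up. A row lasts 1/10 s, in which the tool goes at most 50 mm and 8.59 degrees, less where a joint would pass 70% of its speed; a pose out of reach is approached as far as the arm can. A call is refused whole if a number of a shift passes 0.05 or a number of a turn 0.15, either way. A call with a gripper value outside its range is refused whole. The fingers move at their own pace and stop on an object; "grip_force" is the grip in N (left out, the last holds). Time passes only in rows, so rows that do not move let the fingers close, or fill a call up. It gives the time, the measured TCP pose, the force, the opening and the grip force at its end, in the units of the state.
- sensors.get_obs(): the state, without advancing time (a new reading comes with each control period).
- imaging.snapshot(name): name is "scene" or "top"; returns the picture (480x640x3 uint8, blue, green, red); there is no depth.
- imaging.camera_params(name): a dict with "intrinsics" (3x3 intrinsics, pixels), "position" and "rotation" of the camera in the world. Camera axes: x right, y down, z forward; pixel columns grow to the right and rows downward; lengths in m; the calibration is good to about 2 mm. A picture is of the moment at which its call begins. camera_params takes no time and is no camera call.
- job.finish_job(): hands the job in; it is judged then, once.
The state is a dict: "time_s": time; "joints": joint angles; "joint_vel": joint speeds; "joint_torque": joint torques, N m; "ee_pos": TCP position; "tool_rot": TCP orientation; "wrist_force": force on the tool from outside, world axes, zero at the start; "moment": the same for the moment, N m; "grip_width": finger opening in m; "grasp_force": force on a finger pad.
Only numpy, scipy, OpenCV 4.12 (cv2) and the standard library are available. Lean on these libraries where they do the work, as an engineer would, in place of code of your own. Each camera call takes 0.05 s, during which the arm holds its last target. There are 200 camera calls.

## Working session

There is one attempt and no reset: what is moved stays moved. The work goes in short steps, Python scripts to look and compute and a tool call to move; the robot and the scene stay as the last step left them, time stands still between calls to the robot, and variables do not carry over. Pictures are saved under pics/ and viewed, at most 14 in all, crops included, and the job is handed in when it is done.

Besides the shell and the picture viewer there is one more tool, called after ">>>" by a JSON object that holds its "method" and its "body", one argument or row to a line. step_arm: Moves the arm, as the interface text tells. Its arguments: {"type":"object","properties":{"steps":{"type":"array","items":{"type":"array","items":{"type":"number"}}},"grip_force":{"type":"number"}},"required":["steps"]}

```bash
mkdir -p pics
python3 - <<'E'
from cell import sensors, imaging
import cv2
for n in ("top","scene"):
    cv2.imwrite(f"pics/{n}0.png",imaging.snapshot(n)); p=imaging.camera_params(n); print(n,p)
o=sensors.get_obs(); print(o)
E
```

```text
top {'intrinsics': array([[447.7644631 ,   0.        , 315.48470328],
       [  0.        , 447.7644631 , 225.89722715],
       [  0.        ,   0.        ,   1.        ]]), 'position': array([ 0.45272742, -0.03939677,  1.06119008]), 'rotation': array([-2.19908952,  2.16218201, -0.12468449])}
scene {'intrinsics': array([[611.65724425,   0.        , 310.13564447],
       [  0.        , 611.65724425, 236.83954895],
       [  0.        ,   0.        ,   1.        ]]), 'position': array([ 1.54589203, -0.08752567,  1.19021009]), 'rotation': array([-1.8747141 , -1.72803138,  0.6653808 ])}
{'time_s': 0.1, 'joints': array([ 1.14401745e+00,  3.20193259e-01,  1.56555220e+00,  7.17969072e-07,
        1.25742952e+00, -2.00087318e-02]), 'joint_vel': array([-0.0007295 , -0.00169898, -0.00068824,  0.00135003, -0.00154433,
       -0.00029387]), 'joint_torque': array([-1.73153530e-04, -4.16411984e+01, -2.34703356e+01, -4.64215555e-05,
        4.95640052e-03,  9.86330271e-07]), 'ee_pos': array([0.22731871, 0.52768253, 0.23058817]), 'tool_rot': array([-6.34486268e-01, -3.07649461e+00,  2.42322692e-03]), 'wrist_force': array([-0.4970911 , -0.6494104 ,  0.21533978]), 'moment': array([ 0.013209  , -0.01475372, -0.06487154]), 'grasp_force': 0.0, 'grip_width': 0.08535530087033778}
```

View pics/top0.png

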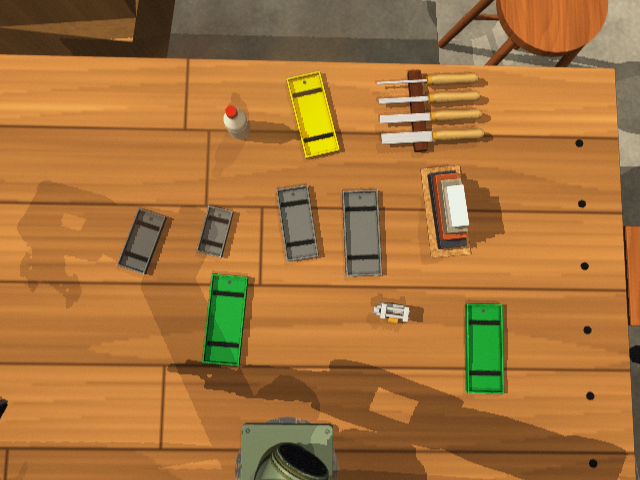

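View pics/scene0.png

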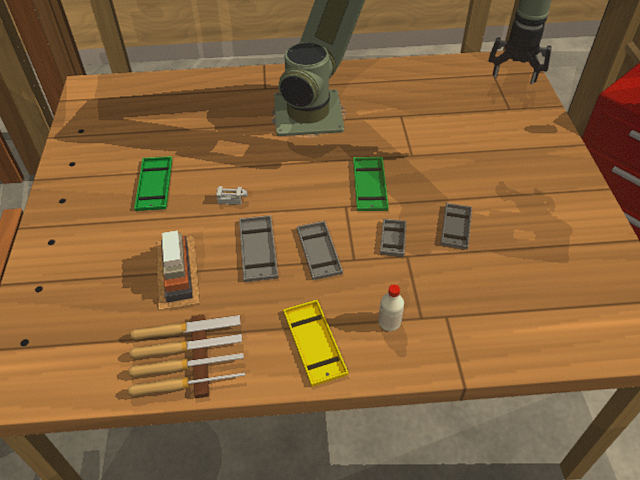

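The grey trays are at top-view pixels (145,241), (217,232), (298,223) and (363,232). The stack is at (450,210), the bottle at (235,122) and the guide at (392,312). The look-alikes are green at (226,320) and (485,348), and yellow at (313,115). The four grey trays fit the description, so I'll enlarge them to confirm sizes.

Run:
```python
import cv2
im=cv2.imread("pics/top0.png")
def crop(x0,x1,y0,y1,s,f): cv2.imwrite(f,cv2.resize(im[y0:y1,x0:x1],None,fx=s,fy=s,interpolation=cv2.INTER_CUBIC))
crop(110,330,175,285,3.6,"pics/A.png"); crop(335,485,160,280,5,"pics/B.png")
```

```text
(no output)
```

View pics/A.png

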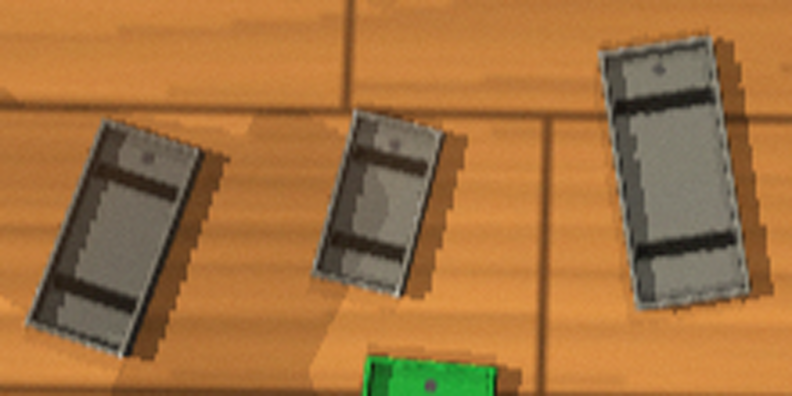

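View pics/B.png

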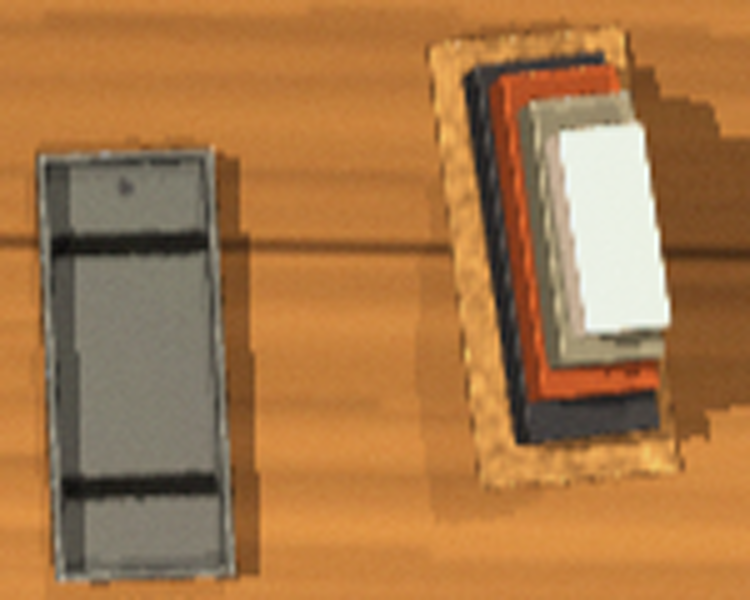

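The sizes order as expected: the trays are ceramic at (217,232), arkansas at (145,241), india at (298,223) and carbide at (363,232). I read the rim corners and the stones' top-face corners off the crops and will fit rectangles of the known size to them.

```bash
cat > h.py <<'E'
import numpy as np, cv2
from scipy.optimize import least_squares
from scipy.spatial.transform import Rotation as R
from cell import sensors, imaging
def proj(P,n="top"):
    c=imaging.camera_params(n); r=c["rotation"]; r=np.asarray(r)
    M=R.from_rotvec(r).as_matrix() if r.ndim==1 else r
    q=(np.asarray(P,float)-c["position"])@M; q=q@c["intrinsics"].T
    return q[:,:2]/q[:,2:]
def rect(p,L,W,z):
    x,y,a=p[:3]; u=np.array([np.cos(a),np.sin(a)]); v=np.array([-u[1],u[0]])
    # order: far-left, far-right, near-right, near-left (x ahead, y left)
    return np.array([[*(np.array([x,y])+s*L/2*u+t*W/2*v),z] for s,t in((1,1),(1,-1),(-1,-1),(-1,1))])
def fit(px,L,W,z,n="top"):
    px=np.array(px,float); ok=~np.isnan(px[:,0])
    f=lambda p:(proj(rect(p,p[3] if 0 else L,W,z),n)-px)[ok].ravel()
    s=least_squares(f,[0.5,0,0]); return s.x, np.sqrt(np.mean(s.fun**2))
def orig(pts,s,x0,y0): return [((a+.5)/s-.5+x0,(b+.5)/s-.5+y0) for a,b in pts]
DIM={"cer":(.09,.038,.022),"ark":(.12,.046,.024),"ind":(.15,.054,.025),"car":(.18,.062,.025)}
TR={"cer":(.112,.060),"ark":(.142,.068),"ind":(.172,.076),"car":(.202,.084)}
E
python3 - <<'E'
from h import *
T={"ark":orig([(107,120),(202,150),(125,356),(28,323)],3.6,110,175),
"cer":orig([(355,110),(443,130),(400,296),(314,274)],3.6,110,175),
"ind":orig([(601,50),(711,38),(749,294),(638,308)],3.6,110,175),
"car":orig([(38,152),(214,148),(234,576),(58,578)],5,335,160)}
for k,p in T.items(): print("tray",k,fit(p,*TR[k],.013),"r",np.hypot(*fit(p,*TR[k],.013)[0][:2]))
S={"cer":([(558,130),(640,122),(668,326),(586,334)],.1),"ark":([(530,101),(630,92),(660,358),(556,362)],.078),
"ind":([(496,78),(617,66),(660,388),(533,400)],.054),"car":([(470,70),(605,54),(658,430),(518,442)],.029)}
nan=float('nan')
for k,(p,z) in S.items():
    q=orig(p,5,335,160)
    if k!="cer": q[2]=(nan,nan)
    print("stone",k,fit(q,*DIM[k][:2],z))
q=orig([(430,45),(628,30),(682,470),(485,488)],5,335,160); print("mat",fit(q,.215,.095,.004))
E
```

```text
tray ark (array([ 0.51293677,  0.34613578, -0.30995796]), np.float64(0.5052025079611293)) r 0.618800538605579
tray cer (array([ 0.53828102,  0.17804676, -0.21293765]), np.float64(0.3981655761620385)) r 0.5669630559371628
tray ind (array([ 0.56171145, -0.01415777,  0.15956183]), np.float64(0.6202361846185844)) r 0.5618898387969962
tray car (array([ 0.54165867, -0.16689716,  0.0501879 ]), np.float64(0.296810810793564)) r 0.5667881273315895
stone cer (array([ 0.59654948, -0.36431425,  0.12142214]), np.float64(0.28408308312960323))
stone ark (array([ 0.59977948, -0.36307716,  0.08895742]), np.float64(0.31774259088267987))
stone ind (array([ 0.60071336, -0.36201224,  0.09723024]), np.float64(0.3467885754237009))
stone car (array([ 0.59688177, -0.36357259,  0.11050742]), np.float64(0.5818216701682013))
mat (array([ 0.59659097, -0.36918834,  0.10924075]), np.float64(0.27978413226136845))
```

```bash
cat >> h.py <<'E'
def need(x,y,z,yaw,prev=None):
    """turn first (tool frame), then shift in the turned frame"""
    o=sensors.get_obs()
    p,r=(o["ee_pos"],o["tool_rot"]) if prev is None else prev
    c,s=np.cos(yaw),np.sin(yaw)
    M=np.array([[-c,-s,0],[-s,c,0],[0,0,-1]])
    R0=R.from_rotvec(r).as_matrix() if np.ndim(r)==1 else r
    t=R.from_matrix(R0.T@M).as_rotvec(); d=M.T@(np.array([x,y,z])-p)
    print("turn",t.round(4),"rows",np.abs(t).max()/.14,"shift",d.round(4),"rows",np.linalg.norm(d)/.048)
    return np.array([x,y,z]),M
E
python3 - <<'E'
from h import *
need(.5965,-.3643,.20,.121)
E
```

```text
turn [-1.500e-03 -4.000e-04 -5.278e-01] rows 3.7697875646097447 shift [-0.2588 -0.93    0.0306] rows 20.121843495866425
```

>>> {"method": "step_arm", "body": {
  "steps": [
    [0,0,-0.132,0,0,0,-1],
    [0,0,-0.132,0,0,0,-1],
    [0,0,-0.132,0,0,0,-1],
    [0,0,-0.132,0,0,0,-1],
    [0,0,0,-0.013,-0.0465,0.001,-1],
    [0,0,0,-0.013,-0.0465,0.001,-1],
    [0,0,0,-0.013,-0.0465,0.001,-1],
    [0,0,0,-0.013,-0.0465,0.001,-1]
  ],
  "grip_force": 80
}}

```text
time_s: 0.9
ee_pos: [0.3017, 0.3479, 0.2269]
tool_rot: [0.192, -3.135, 0.001]
wrist_force: [1.1, -0.8, -0.7]
grip_width: 0.0855
grasp_force: 0.0
```

>>> {"method": "step_arm", "body": {
  "steps": [
    [0,0,0,-0.013,-0.0465,0.001,-1],
    [0,0,0,-0.013,-0.0465,0.001,-1],
    [0,0,0,-0.013,-0.0465,0.001,-1],
    [0,0,0,-0.013,-0.0465,0.001,-1],
    [0,0,0,-0.013,-0.0465,0.001,-1],
    [0,0,0,-0.013,-0.0465,0.001,-1],
    [0,0,0,-0.013,-0.0465,0.001,-1],
    [0,0,0,-0.013,-0.0465,0.001,-1]
  ]
}}

```text
time_s: 1.7
ee_pos: [0.45, -0.0089, 0.2192]
tool_rot: [0.19, -3.136, -0.001]
wrist_force: [0.7, 1.1, -1.7]
grip_width: 0.085
grasp_force: 0.0
```

>>> {"method": "step_arm", "body": {
  "steps": [
    [0,0,0,-0.013,-0.0465,0.001,-1],
    [0,0,0,-0.013,-0.0465,0.001,-1],
    [0,0,0,-0.013,-0.0465,0.001,-1],
    [0,0,0,-0.013,-0.0465,0.001,-1],
    [0,0,0,-0.013,-0.0465,0.001,-1],
    [0,0,0,-0.013,-0.0465,0.001,-1],
    [0,0,0,-0.013,-0.0465,0.001,-1],
    [0,0,0,0,0,0,-1]
  ]
}}

```text
time_s: 2.5
ee_pos: [0.5806, -0.3244, 0.21]
tool_rot: [0.184, -3.136, 0.002]
wrist_force: [-0.0, 0.9, -1.0]
grip_width: 0.0853
grasp_force: 0.0
```

Run:
```python
from h import *
o=sensors.get_obs(); print(o)
need(.5965,-.3643,.085,.121)
```

```text
{'time_s': 2.5, 'joints': array([-5.26040866e-01,  4.74981088e-01,  1.37289263e+00, -1.67065995e-03,
        1.29343556e+00, -2.21331579e+00]), 'joint_vel': array([ 0.05101582, -0.05527036,  0.08870806,  0.04800896,  0.0415177 ,
        0.02620658]), 'joint_torque': array([ -1.38285588, -49.16503072, -25.50653815,  -0.25483425,
        -0.34525956,  -0.16948781]), 'ee_pos': array([ 0.58055457, -0.32436992,  0.20998158]), 'tool_rot': array([ 1.83539693e-01, -3.13557467e+00,  2.35039467e-03]), 'wrist_force': array([-0.00530081,  0.85650623, -0.95631117]), 'moment': array([ 0.04063493,  0.02559427, -0.05907088]), 'grasp_force': 0.0, 'grip_width': 0.08534317691017952}
turn [-0.0015 -0.0007 -0.0041] rows 0.02902982788372047 shift [-0.011  -0.0416  0.125 ] rows 2.7535537796499563
```

>>> {"method": "step_arm", "body": {
  "steps": [
    [0,0,-0.004,-0.011,-0.0416,0,-1],
    [0,0,0,0,0,0.035,-1],
    [0,0,0,0,0,0.035,-1],
    [0,0,0,0,0,0.025,-1],
    [0,0,0,0,0,0.02,-1],
    [0,0,0,0,0,0.01,-1],
    [0,0,0,0,0,0,-1],
    [0,0,0,0,0,0,-1]
  ]
}}

```text
time_s: 3.3
ee_pos: [0.596, -0.359, 0.0882]
tool_rot: [-0.197, 3.134, -0.001]
wrist_force: [-0.2, -0.4, -0.5]
grip_width: 0.0854
grasp_force: 0.0
```

Run:
```python
from h import *
need(.5965,-.3643,.085,.121)
a=cv2.resize(imaging.snapshot("top")[150:270,375:525],None,fx=2.6,fy=2.6,interpolation=2)
b=cv2.resize(imaging.snapshot("scene")[190:310,100:250],None,fx=2.6,fy=2.6,interpolation=2)
cv2.imwrite("pics/C.png",np.hstack([a,b]))
```

```text
turn [-0.0007  0.0011  0.0044] rows 0.031374210884846016 shift [ 0.0001 -0.0053  0.0032] rows 0.12837026284392233
```

View pics/C.png

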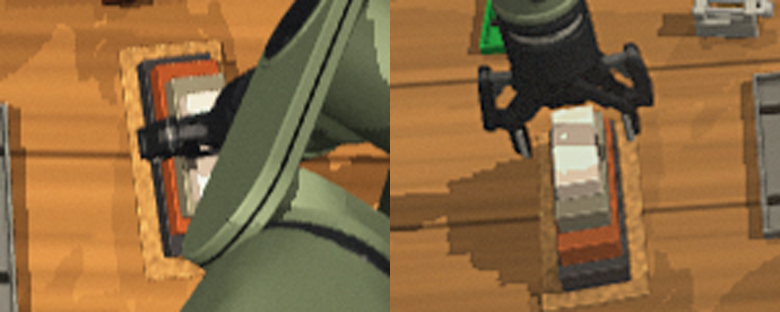

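The fingers straddle the white stone (scene crop: fingers at about (520,135) and (630,120), stone between them). I'll correct the 5 mm offset and close.

>>> {"method": "step_arm", "body": {
  "steps": [
    [0,0,0.004,0,-0.005,0.003,-1],
    [0,0,0,0,0,0,0],
    [0,0,0,0,0,0,0.5],
    [0,0,0,0,0,0,1],
    [0,0,0,0,0,0,1],
    [0,0,0,0,0,0,1],
    [0,0,0,0,0,0,1],
    [0,0,0,0,0,0,1]
  ]
}}

```text
time_s: 4.2
ee_pos: [0.5964, -0.3642, 0.0849]
tool_rot: [-0.19, 3.135, -0.001]
wrist_force: [-0.9, -0.2, 4.1]
grip_width: 0.0358
grasp_force: 83.5
```

>>> {"method": "step_arm", "body": {
  "steps": [
    [0,0,0,0,0,-0.005,1],
    [0,0,0,0,0,-0.015,1],
    [0,0,0,0,0,-0.02,1],
    [0,0,0,0,0,-0.02,1],
    [0,0,0,0,0,0,1],
    [0,0,0,0,0,0,1],
    [0,0,0,0,0,0,1],
    [0,0,0,0,0,0,1]
  ]
}}

```text
time_s: 5.0
ee_pos: [0.5954, -0.3635, 0.1427]
tool_rot: [0.19, -3.134, -0.003]
wrist_force: [0.0, -0.4, -2.2]
grip_width: 0.0362
grasp_force: 82.9
```

Run:
```python
from h import *
print(sensors.get_obs()["grasp_force"])
need(.5383,.178,.145,-.213)
b=cv2.resize(imaging.snapshot("scene")[170:320,90:260],None,fx=4,fy=4,interpolation=2)
cv2.imwrite("pics/D.png",b)
```

```text
82.91933298110962
turn [ 0.0015 -0.0025  0.3342] rows 2.387215160391213 shift [ 0.1703  0.5172 -0.0023] rows 11.34476961188716
```

View pics/D.png

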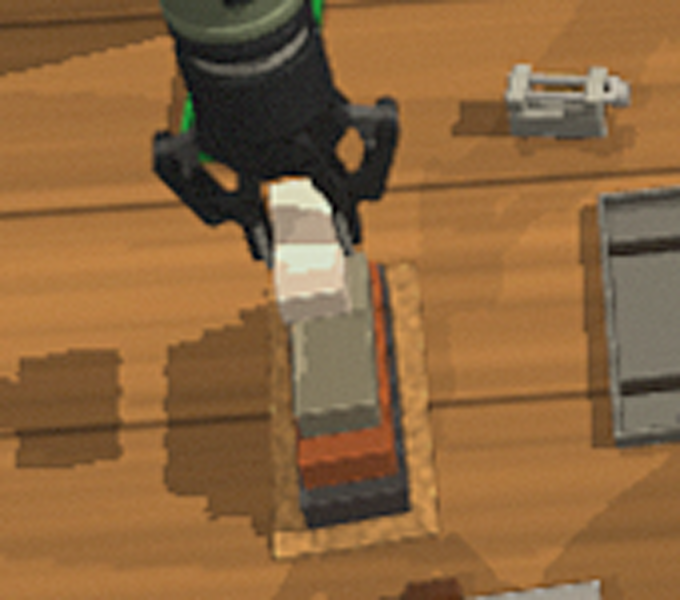

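Lifted level, and the stack below is undisturbed. Carrying it to its tray.

>>> {"method": "step_arm", "body": {
  "steps": [
    [0,0,0.11,0,0,0,1],
    [0,0,0.11,0,0,0,1],
    [0,0,0.114,0,0,0,1],
    [0,0,0,0.0142,0.0431,0,1],
    [0,0,0,0.0142,0.0431,0,1],
    [0,0,0,0.0142,0.0431,0,1],
    [0,0,0,0.0142,0.0431,0,1],
    [0,0,0,0.0142,0.0431,0,1]
  ]
}}

```text
time_s: 5.85
ee_pos: [0.5715, -0.1366, 0.1438]
tool_rot: [-0.334, -3.123, -0.001]
wrist_force: [1.0, 0.5, -1.5]
grip_width: 0.036
grasp_force: 82.8
```

>>> {"method": "step_arm", "body": {
  "steps": [
    [0,0,0,0.0142,0.0431,0,1],
    [0,0,0,0.0142,0.0431,0,1],
    [0,0,0,0.0142,0.0431,0,1],
    [0,0,0,0.0142,0.0431,0,1],
    [0,0,0,0.0142,0.0431,0,1],
    [0,0,0,0.0142,0.0431,0,1],
    [0,0,0,0.0142,0.0431,0,1],
    [0,0,0,0,0,0.02,1]
  ]
}}

```text
time_s: 6.65
ee_pos: [0.54, 0.1834, 0.1263]
tool_rot: [0.325, 3.119, 0.008]
wrist_force: [0.4, -0.4, -2.4]
grip_width: 0.0358
grasp_force: 82.8
```

>>> {"method": "step_arm", "body": {
  "steps": [
    [0,0,0,0,0,0.03,1],
    [0,0,0,0,0,0.03,1],
    [0,0,0,0,0,0.015,1],
    [0,0,0,0,0,0,1],
    [0,0,0,0,0,0,1],
    [0,0,0,0,0,0,1],
    [0,0,0,0,0,0,1],
    [0,0,0,0,0,0,1]
  ]
}}

```text
time_s: 7.45
ee_pos: [0.5393, 0.1776, 0.0502]
tool_rot: [0.334, 3.122, 0.001]
wrist_force: [0.3, 0.9, -2.8]
grip_width: 0.0359
grasp_force: 82.8
```

Run:
```python
from h import *
need(.5383,.178,.013,-.213)
b=cv2.resize(imaging.snapshot("scene")[150:280,330:480],None,fx=2.6,fy=2.6,interpolation=2)
a=cv2.resize(imaging.snapshot("top")[170:300,145:295],None,fx=2.6,fy=2.6,interpolation=2)
cv2.imwrite("pics/E.png",np.hstack([a,b]))
```

```text
turn [0.0009 0.0016 0.0002] rows 0.011286327817362295 shift [0.001  0.0001 0.0372] rows 0.77628043992186
```

View pics/E.png

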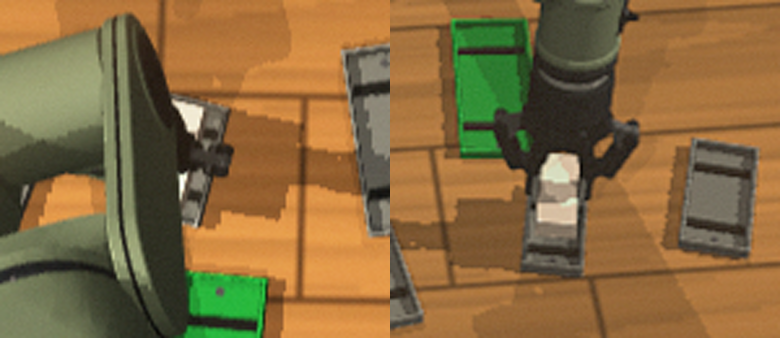

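The stone is centred over its tray and parallel to it (scene crop at (558,225)). Lowering slowly.

>>> {"method": "step_arm", "body": {
  "steps": [
    [0,0,0,0.001,0,0.008,1],
    [0,0,0,0,0,0.008,1],
    [0,0,0,0,0,0.007,1],
    [0,0,0,0,0,0.005,1],
    [0,0,0,0,0,0.004,1],
    [0,0,0,0,0,0.003,1],
    [0,0,0,0,0,0.001,1],
    [0,0,0,0,0,0,1]
  ]
}}

```text
time_s: 8.35
ee_pos: [0.5379, 0.1778, 0.0133]
tool_rot: [0.334, 3.124, 0.0]
wrist_force: [-0.7, -0.5, -2.7]
grip_width: 0.036
grasp_force: 82.9
```

>>> {"method": "step_arm", "body": {
  "steps": [
    [0,0,0,0,0,0.001,1],
    [0,0,0,0,0,0,1],
    [0,0,0,0,0,0,1],
    [0,0,0,0,0,0,1],
    [0,0,0,0,0,0,1],
    [0,0,0,0,0,0,1],
    [0,0,0,0,0,0,1],
    [0,0,0,0,0,0,1]
  ]
}}

```text
time_s: 9.15
ee_pos: [0.5381, 0.1778, 0.0129]
tool_rot: [0.334, 3.123, 0.001]
wrist_force: [-1.0, -0.3, 5.7]
grip_width: 0.0358
grasp_force: 83.6
```

Contact at the predicted height, so I release and rise.

>>> {"method": "step_arm", "body": {
  "steps": [
    [0,0,0,0,0,0,0.3],
    [0,0,0,0,0,0,0],
    [0,0,0,0,0,0,-1],
    [0,0,0,0,0,0,-1],
    [0,0,0,0,0,-0.01,-1],
    [0,0,0,0,0,-0.03,-1],
    [0,0,0,0,0,-0.045,-1],
    [0,0,0,0,0,-0.045,-1]
  ]
}}

```text
time_s: 9.95
ee_pos: [0.5374, 0.1776, 0.1439]
tool_rot: [-0.334, -3.123, 0.001]
wrist_force: [1.1, 1.2, -0.4]
grip_width: 0.0855
grasp_force: 0.0
```

Run:
```python
from h import *
need(.5995,-.363,.15,.095)
```

```text
turn [-3.000e-04 -9.000e-04 -3.078e-01] rows 2.1985660179397493 shift [-0.0106 -0.5441 -0.0061] rows 11.337492847612367
```

Run:
```python
from h import *
im=imaging.snapshot("top")
a=cv2.resize(im[155:265,410:485],None,fx=5,fy=5,interpolation=2)
b=cv2.resize(imaging.snapshot("scene")[190:300,345:425],None,fx=5,fy=5,interpolation=2)
cv2.imwrite("pics/F.png",np.hstack([a,b]))
```

```text
(no output)
```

View pics/F.png

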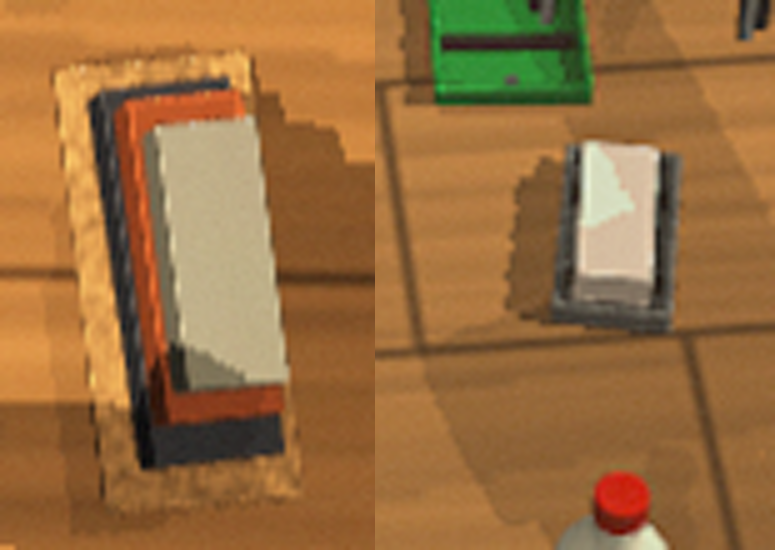

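The ceramic stone sits inside its rim. The arkansas top face corners in the crop are (155,126), (250,117), (287,381) and (187,390).

Run:
```python
from h import *
f=fit(orig([(155,126),(250,117),(287,381),(187,390)],5,410,155),.12,.046,.078); print(f)
need(f[0][0],f[0][1],.13,f[0][2])
```

```text
(array([ 0.59960687, -0.36355105,  0.11560122]), np.float64(0.35207613056130815))
turn [ 0.005   0.0136 -0.3284] rows 2.3455131148449335 shift [ 0.0052 -0.5456  0.0196] rows 11.374229535067292
```

>>> {"method": "step_arm", "body": {
  "steps": [
    [0,0,-0.11,0,0,0,-1],
    [0,0,-0.11,0,0,0,-1],
    [0,0,-0.11,0,0,0,-1],
    [0,0,0,0.0004,-0.0455,0,-1],
    [0,0,0,0.0004,-0.0455,0,-1],
    [0,0,0,0.0004,-0.0455,0,-1],
    [0,0,0,0.0004,-0.0455,0,-1],
    [0,0,0,0.0004,-0.0455,0,-1]
  ]
}}

```text
time_s: 10.85
ee_pos: [0.5622, -0.0501, 0.1424]
tool_rot: [-0.184, 3.136, 0.0]
wrist_force: [1.5, -0.4, -0.6]
grip_width: 0.0852
grasp_force: 0.0
```

>>> {"method": "step_arm", "body": {
  "steps": [
    [0,0,0,0.0004,-0.0455,0,-1],
    [0,0,0,0.0004,-0.0455,0,-1],
    [0,0,0,0.0004,-0.0455,0,-1],
    [0,0,0,0.0004,-0.0455,0,-1],
    [0,0,0,0.0004,-0.0455,0,-1],
    [0,0,0,0.0004,-0.0455,0,-1],
    [0,0,0,0.0004,-0.0455,0,-1],
    [0,0,0,0,0,0,-1]
  ]
}}

```text
time_s: 11.65
ee_pos: [0.5965, -0.3708, 0.1414]
tool_rot: [-0.176, 3.136, -0.004]
wrist_force: [0.6, 0.7, -0.7]
grip_width: 0.0853
grasp_force: 0.0
```

>>> {"method": "step_arm", "body": {
  "steps": [
    [0,0,0,0,0,0.02,-1],
    [0,0,0,0,0,0.02,-1],
    [0,0,0,0,0,0.015,-1],
    [0,0,0,0,0,0.01,-1],
    [0,0,0,0,0,0.005,-1],
    [0,0,0,0,0,0,-1],
    [0,0,0,0,0,0,-1],
    [0,0,0,0,0,0,-1]
  ]
}}

```text
time_s: 12.45
ee_pos: [0.5974, -0.3653, 0.0733]
tool_rot: [-0.184, 3.135, -0.002]
wrist_force: [-0.4, -0.7, -0.2]
grip_width: 0.0854
grasp_force: 0.0
```

Run:
```python
from h import *
need(.5996,-.3635,.060,.115)
```

```text
turn [-0.0011  0.0014  0.0023] rows 0.016569004467833926 shift [-0.0024  0.0015  0.0133] rows 0.2830085371293729
```

>>> {"method": "step_arm", "body": {
  "steps": [
    [0,0,0.002,-0.002,0.0015,0.008,-1],
    [0,0,0,0,0,0.0053,-1],
    [0,0,0,0,0,0,0],
    [0,0,0,0,0,0,0.3],
    [0,0,0,0,0,0,1],
    [0,0,0,0,0,0,1],
    [0,0,0,0,0,0,1],
    [0,0,0,0,0,0,1]
  ]
}}

```text
time_s: 13.25
ee_pos: [0.5991, -0.3636, 0.0596]
tool_rot: [-0.181, 3.135, -0.001]
wrist_force: [0.3, -0.2, 2.6]
grip_width: 0.0444
grasp_force: 84.9
```

>>> {"method": "step_arm", "body": {
  "steps": [
    [0,0,0,0,0,-0.005,1],
    [0,0,0,0,0,-0.015,1],
    [0,0,0,0,0,-0.02,1],
    [0,0,0,0,0,-0.02,1],
    [0,0,0,0,0,-0.015,1],
    [0,0,0,0,0,0,1],
    [0,0,0,0,0,0,1],
    [0,0,0,0,0,0,1]
  ]
}}

```text
time_s: 14.05
ee_pos: [0.598, -0.3629, 0.1327]
tool_rot: [0.181, -3.134, -0.002]
wrist_force: [0.1, 0.3, -3.0]
grip_width: 0.0441
grasp_force: 84.3
```

Run:
```python
from h import *
need(.5129,.3461,.135,-.31)
b=cv2.resize(imaging.snapshot("scene")[170:320,90:260],None,fx=3,fy=3,interpolation=2)
cv2.imwrite("pics/G.png",b)
```

```text
turn [ 0.0012 -0.0023  0.4252] rows 3.0369506680790033 shift [ 0.2973  0.6492 -0.0023] rows 14.87664504575244
```

View pics/G.png

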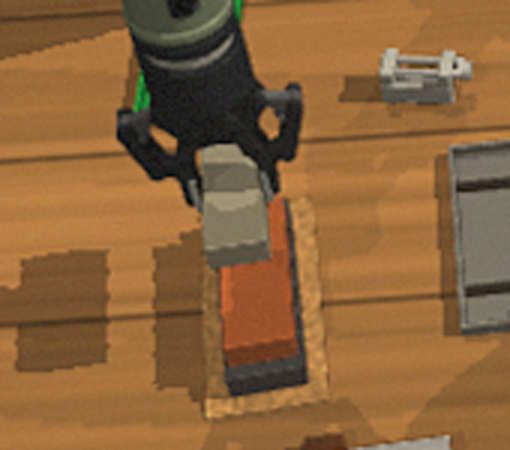

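Lifted level. Carrying the arkansas stone to its tray.

>>> {"method": "step_arm", "body": {
  "steps": [
    [0,0,0.106,0,0,0,1],
    [0,0,0.106,0,0,0,1],
    [0,0,0.106,0,0,0,1],
    [0,0,0.107,0,0,0,1],
    [0,0,0,0.0198,0.0433,0,1],
    [0,0,0,0.0198,0.0433,0,1],
    [0,0,0,0.0198,0.0433,0,1],
    [0,0,0,0.0198,0.0433,0,1]
  ]
}}

```text
time_s: 14.9
ee_pos: [0.5751, -0.1725, 0.133]
tool_rot: [-0.486, -3.102, -0.001]
wrist_force: [1.9, 0.1, -2.7]
grip_width: 0.0443
grasp_force: 84.2
```

>>> {"method": "step_arm", "body": {
  "steps": [
    [0,0,0,0.0198,0.0433,0,1],
    [0,0,0,0.0198,0.0433,0,1],
    [0,0,0,0.0198,0.0433,0,1],
    [0,0,0,0.0198,0.0433,0,1],
    [0,0,0,0.0198,0.0433,0,1],
    [0,0,0,0.0198,0.0433,0,1],
    [0,0,0,0.0198,0.0433,0,1],
    [0,0,0,0.0198,0.0433,0,1]
  ]
}}

```text
time_s: 15.7
ee_pos: [0.5299, 0.2057, 0.1334]
tool_rot: [-0.484, -3.103, 0.001]
wrist_force: [1.5, 0.4, -3.4]
grip_width: 0.044
grasp_force: 84.2
```

>>> {"method": "step_arm", "body": {
  "steps": [
    [0,0,0,0.0198,0.0433,0,1],
    [0,0,0,0.0198,0.0433,0,1],
    [0,0,0,0.0198,0.0433,0,1],
    [0,0,0,0,0,0.03,1],
    [0,0,0,0,0,0.03,1],
    [0,0,0,0,0,0.025,1],
    [0,0,0,0,0,0,1],
    [0,0,0,0,0,0,1]
  ]
}}

```text
time_s: 16.5
ee_pos: [0.5138, 0.3457, 0.0487]
tool_rot: [-0.485, -3.103, 0.001]
wrist_force: [0.3, -0.7, -2.1]
grip_width: 0.0439
grasp_force: 84.2
```

Run:
```python
from h import *
need(.5129,.3461,.012,-.31)
```

```text
turn [-0.0008 -0.0007  0.0002] rows 0.005793052572837304 shift [0.001  0.0001 0.0367] rows 0.7652835875105667
```

>>> {"method": "step_arm", "body": {
  "steps": [
    [0,0,0,0.001,0,0.008,1],
    [0,0,0,0,0,0.008,1],
    [0,0,0,0,0,0.007,1],
    [0,0,0,0,0,0.005,1],
    [0,0,0,0,0,0.004,1],
    [0,0,0,0,0,0.003,1],
    [0,0,0,0,0,0.001,1],
    [0,0,0,0,0,0,1]
  ]
}}

```text
time_s: 17.3
ee_pos: [0.5129, 0.3461, 0.013]
tool_rot: [0.485, 3.104, 0.0]
wrist_force: [0.3, -0.0, -2.5]
grip_width: 0.0442
grasp_force: 84.3
```

>>> {"method": "step_arm", "body": {
  "steps": [
    [0,0,0,0,0,0.001,1],
    [0,0,0,0,0,0,1],
    [0,0,0,0,0,0,1],
    [0,0,0,0,0,0,1],
    [0,0,0,0,0,0,1],
    [0,0,0,0,0,0,1],
    [0,0,0,0,0,0,1],
    [0,0,0,0,0,0,1]
  ]
}}

```text
time_s: 18.1
ee_pos: [0.5129, 0.3461, 0.012]
tool_rot: [0.485, 3.104, 0.0]
wrist_force: [-0.4, 0.3, -2.6]
grip_width: 0.0442
grasp_force: 84.3
```

>>> {"method": "step_arm", "body": {
  "steps": [
    [0,0,0,0,0,0.001,1],
    [0,0,0,0,0,0,1],
    [0,0,0,0,0,0,1],
    [0,0,0,0,0,0,1],
    [0,0,0,0,0,0,1],
    [0,0,0,0,0,0,1],
    [0,0,0,0,0,0,1],
    [0,0,0,0,0,0,1]
  ]
}}

```text
time_s: 18.9
ee_pos: [0.513, 0.3462, 0.0116]
tool_rot: [0.485, 3.104, 0.001]
wrist_force: [-0.4, -0.6, 5.9]
grip_width: 0.0443
grasp_force: 85.1
```

Seated at the expected 0.0116, so I release, rise, and look at both the stack and the tray.

>>> {"method": "step_arm", "body": {
  "steps": [
    [0,0,0,0,0,0,0.2],
    [0,0,0,0,0,0,-0.2],
    [0,0,0,0,0,0,-1],
    [0,0,0,0,0,0,-1],
    [0,0,0,0,0,-0.01,-1],
    [0,0,0,0,0,-0.03,-1],
    [0,0,0,0,0,-0.045,-1],
    [0,0,0,0,0,-0.03,-1]
  ]
}}

```text
time_s: 19.7
ee_pos: [0.5138, 0.3467, 0.1294]
tool_rot: [0.484, 3.101, 0.004]
wrist_force: [0.6, -0.1, -0.5]
grip_width: 0.0852
grasp_force: 0.0
```

Run:
```python
from h import *
im=imaging.snapshot("top")
a=cv2.resize(im[155:265,410:485],None,fx=5,fy=5,interpolation=2)
b=cv2.resize(imaging.snapshot("scene")[170:280,405:485],None,fx=5,fy=5,interpolation=2)
cv2.imwrite("pics/H.png",np.hstack([a,b]))
```

```text
(no output)
```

View pics/H.png

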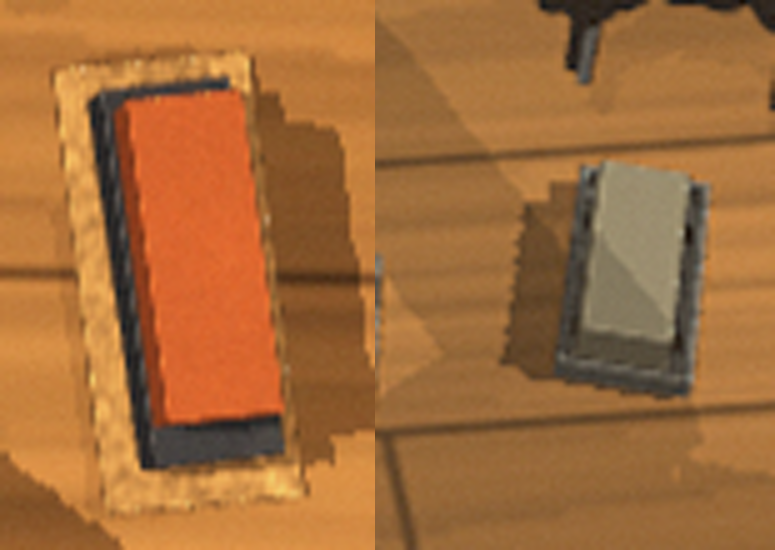

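The arkansas stone is seated. The india top face corners in the crop are (127,100), (242,92), (282,412) and (164,423).

Run:
```python
from h import *
f=fit(orig([(127,100),(242,92),(282,412),(164,423)],5,410,155),.15,.054,.054); print(f)
need(f[0][0],f[0][1],.12,f[0][2])
```

```text
(array([ 0.60173006, -0.36408336,  0.10523512]), np.float64(0.23056517666456194))
turn [ 0.0073  0.009  -0.415 ] rows 2.9639537802682763 shift [-0.0108 -0.7171  0.0121] rows 14.943394174369612
```

>>> {"method": "step_arm", "body": {
  "steps": [
    [0,0,-0.104,0,0,0,-1],
    [0,0,-0.104,0,0,0,-1],
    [0,0,-0.104,0,0,0,-1],
    [0,0,-0.104,0,0,0,-1],
    [0,0,0,-0.0007,-0.0478,0,-1],
    [0,0,0,-0.0007,-0.0478,0,-1],
    [0,0,0,-0.0007,-0.0478,0,-1],
    [0,0,0,-0.0007,-0.0478,0,-1]
  ]
}}

```text
time_s: 20.6
ee_pos: [0.5355, 0.1545, 0.1256]
tool_rot: [0.168, -3.136, 0.0]
wrist_force: [1.5, -1.0, -0.0]
grip_width: 0.0854
grasp_force: 0.0
```

>>> {"method": "step_arm", "body": {
  "steps": [
    [0,0,0,-0.0007,-0.0478,0,-1],
    [0,0,0,-0.0007,-0.0478,0,-1],
    [0,0,0,-0.0007,-0.0478,0,-1],
    [0,0,0,-0.0007,-0.0478,0,-1],
    [0,0,0,-0.0007,-0.0478,0,-1],
    [0,0,0,-0.0007,-0.0478,0,-1],
    [0,0,0,-0.0007,-0.0478,0,-1],
    [0,0,0,-0.0007,-0.0478,0,-1]
  ]
}}

```text
time_s: 21.4
ee_pos: [0.5816, -0.2253, 0.1256]
tool_rot: [0.166, -3.137, -0.001]
wrist_force: [-0.1, -0.0, -0.3]
grip_width: 0.0854
grasp_force: 0.0
```

>>> {"method": "step_arm", "body": {
  "steps": [
    [0,0,0,-0.0007,-0.0478,0,-1],
    [0,0,0,-0.0007,-0.0478,0,-1],
    [0,0,0,-0.0007,-0.0478,0,-1],
    [0,0,0,0,0,0,-1],
    [0,0,0,0,0,0.02,-1],
    [0,0,0,0,0,0.02,-1],
    [0,0,0,0,0,0,-1],
    [0,0,0,0,0,0,-1]
  ]
}}

```text
time_s: 22.2
ee_pos: [0.5991, -0.3652, 0.0857]
tool_rot: [0.167, -3.136, -0.001]
wrist_force: [-0.2, -0.4, 0.2]
grip_width: 0.0852
grasp_force: 0.0
```

Run:
```python
from h import *
need(.6017,-.3640,.034,.105)
```

```text
turn [ 0.0009 -0.0009  0.0015] rows 0.010987275592889223 shift [-0.0027  0.0009  0.0517] rows 1.0786929477854117
```

>>> {"method": "step_arm", "body": {
  "steps": [
    [0,0,0,-0.0027,0.001,0.02,-1],
    [0,0,0,0,0,0.015,-1],
    [0,0,0,0,0,0.01,-1],
    [0,0,0,0,0,0.006,-1],
    [0,0,0,0,0,0.001,-0.3],
    [0,0,0,0,0,0,0.1],
    [0,0,0,0,0,0,1],
    [0,0,0,0,0,0,1]
  ],
  "grip_force": 100
}}

```text
time_s: 23.0
ee_pos: [0.6025, -0.3647, 0.0352]
tool_rot: [-0.167, 3.136, -0.001]
wrist_force: [-0.1, 0.5, 3.4]
grip_width: 0.0514
grasp_force: 108.5
```

>>> {"method": "step_arm", "body": {
  "steps": [
    [0,0,0,0,0,0,1],
    [0,0,0,0,0,0,1],
    [0,0,0,0,0,0,1],
    [0,0,0,0,0,0,1],
    [0,0,0,0,0,0,1],
    [0,0,0,0,0,0,1],
    [0,0,0,0,0,0,1],
    [0,0,0,0,0,0,1]
  ]
}}

```text
time_s: 23.8
ee_pos: [0.6025, -0.3648, 0.0352]
tool_rot: [-0.167, 3.136, -0.001]
wrist_force: [-0.5, -0.4, 6.4]
grip_width: 0.0517
grasp_force: 108.7
```

>>> {"method": "step_arm", "body": {
  "steps": [
    [0,0,0,0,0,-0.005,1],
    [0,0,0,0,0,-0.015,1],
    [0,0,0,0,0,-0.02,1],
    [0,0,0,0,0,-0.02,1],
    [0,0,0,0,0,-0.015,1],
    [0,0,0,0,0,0,1],
    [0,0,0,0,0,0,1],
    [0,0,0,0,0,0,1]
  ]
}}

```text
time_s: 24.6
ee_pos: [0.601, -0.3639, 0.1075]
tool_rot: [0.167, -3.135, -0.003]
wrist_force: [0.4, 0.1, -4.8]
grip_width: 0.0514
grasp_force: 107.8
```

Run:
```python
from h import *
o=sensors.get_obs(); print(o["moment"])
need(.5617,-.0142,.11,.16)
```

```text
[0.01101671 0.00288134 0.00956619]
turn [ 0.002  -0.0023 -0.0538] rows 0.38450119246445486 shift [-0.0169  0.3515 -0.0025] rows 7.332544929238742
```

>>> {"method": "step_arm", "body": {
  "steps": [
    [0,0,-0.054,0,0,0,1],
    [0,0,0,-0.0021,0.03,0,1],
    [0,0,0,-0.0021,0.046,0,1],
    [0,0,0,-0.0021,0.046,0,1],
    [0,0,0,-0.0021,0.046,0,1],
    [0,0,0,-0.0021,0.046,0,1],
    [0,0,0,-0.0021,0.046,0,1],
    [0,0,0,-0.0021,0.046,0,1]
  ]
}}

```text
time_s: 25.4
ee_pos: [0.5665, -0.0582, 0.108]
tool_rot: [0.251, -3.13, -0.001]
wrist_force: [1.1, 0.9, -4.7]
grip_width: 0.0515
grasp_force: 107.6
```

>>> {"method": "step_arm", "body": {
  "steps": [
    [0,0,0,-0.0021,0.0455,0,1],
    [0,0,0,0,0,0,1],
    [0,0,0,0,0,0.02,1],
    [0,0,0,0,0,0.02,1],
    [0,0,0,0,0,0.02,1],
    [0,0,0,0,0,0,1],
    [0,0,0,0,0,0,1],
    [0,0,0,0,0,0,1]
  ]
}}

```text
time_s: 26.2
ee_pos: [0.5633, -0.0151, 0.0499]
tool_rot: [-0.251, 3.13, -0.0]
wrist_force: [0.4, 0.7, -4.9]
grip_width: 0.0521
grasp_force: 107.7
```

Run:
```python
from h import *
need(.5620,-.0142,.0122,.16)
```

```text
turn [-0.0004  0.0019 -0.0001] rows 0.013446243864755169 shift [0.0012 0.0011 0.0377] rows 0.785836521831268
```

>>> {"method": "step_arm", "body": {
  "steps": [
    [0,0,0,0.001,0.001,0.008,1],
    [0,0,0,0,0,0.008,1],
    [0,0,0,0,0,0.007,1],
    [0,0,0,0,0,0.005,1],
    [0,0,0,0,0,0.004,1],
    [0,0,0,0,0,0.003,1],
    [0,0,0,0,0,0.001,1],
    [0,0,0,0,0,0.001,1]
  ]
}}

```text
time_s: 27.0
ee_pos: [0.5614, -0.014, 0.0122]
tool_rot: [-0.251, 3.131, 0.0]
wrist_force: [-2.0, 0.3, 3.3]
grip_width: 0.0518
grasp_force: 108.8
```

>>> {"method": "step_arm", "body": {
  "steps": [
    [0,0,0,0,0,0.0005,1],
    [0,0,0,0,0,0,1],
    [0,0,0,0,0,0,1],
    [0,0,0,0,0,0,1],
    [0,0,0,0,0,0,1],
    [0,0,0,0,0,0,1],
    [0,0,0,0,0,0,1],
    [0,0,0,0,0,0,1]
  ]
}}

```text
time_s: 27.8
ee_pos: [0.5614, -0.014, 0.0121]
tool_rot: [-0.251, 3.131, 0.0]
wrist_force: [-2.3, -0.6, 4.8]
grip_width: 0.0515
grasp_force: 109.0
```

Seated. Releasing, then looking.

>>> {"method": "step_arm", "body": {
  "steps": [
    [0,0,0,0,0,0,0.1],
    [0,0,0,0,0,0,-0.3],
    [0,0,0,0,0,0,-1],
    [0,0,0,0,0,0,-1],
    [0,0,0,0,0,-0.01,-1],
    [0,0,0,0,0,-0.03,-1],
    [0,0,0,0,0,-0.045,-1],
    [0,0,0,0,0,0,-1]
  ]
}}

```text
time_s: 28.6
ee_pos: [0.5657, -0.0142, 0.1029]
tool_rot: [-0.25, 3.119, -0.002]
wrist_force: [1.5, -0.6, 0.4]
grip_width: 0.0849
grasp_force: 0.0
```

Run:
```python
from h import *
im=imaging.snapshot("top")
a=cv2.resize(im[155:265,410:485],None,fx=5,fy=5,interpolation=2)
b=cv2.resize(imaging.snapshot("scene")[190:300,275:355],None,fx=5,fy=5,interpolation=2)
cv2.imwrite("pics/I.png",np.hstack([a,b]))
```

View pics/I.png

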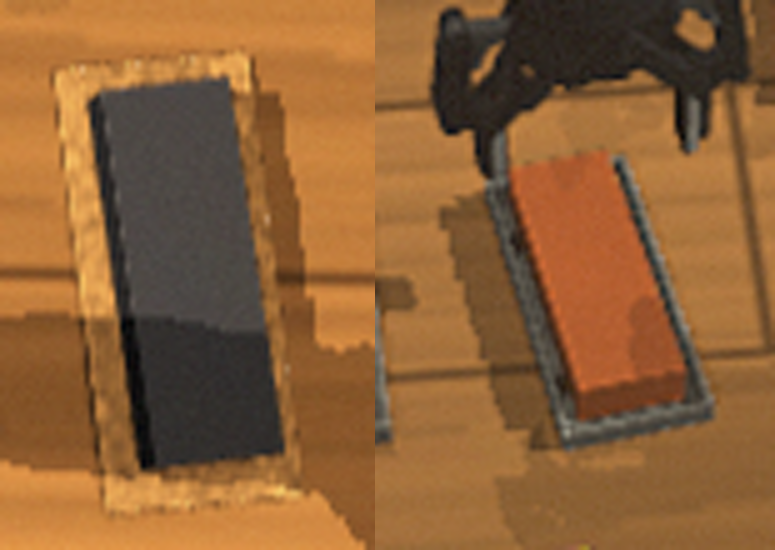

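The india stone is seated. The carbide top face corners in the crop are (103,93), (230,78), (284,453) and (153,466).

Run:
```python
from h import *
f=fit(orig([(103,93),(230,78),(284,453),(153,466)],5,410,155),.18,.062,.029); print(f)
need(f[0][0],f[0][1],.10,f[0][2])
```

```text
(array([ 0.59810007, -0.36672788,  0.12545947]), np.float64(0.43341637471299427))
turn [-0.0006  0.0036  0.0348] rows 0.24866161365053638 shift [ 0.0085 -0.3545 -0.0018] rows 7.386776451369073
```

>>> {"method": "step_arm", "body": {
  "steps": [
    [0,0,0.035,0,0,0,-1],
    [0,0,0,0.001,-0.044,0,-1],
    [0,0,0,0.001,-0.044,0,-1],
    [0,0,0,0.001,-0.044,0,-1],
    [0,0,0,0.001,-0.044,0,-1],
    [0,0,0,0.001,-0.044,0,-1],
    [0,0,0,0.001,-0.044,0,-1],
    [0,0,0,0.001,-0.044,0,-1]
  ]
}}

```text
time_s: 29.5
ee_pos: [0.5919, -0.3218, 0.0948]
tool_rot: [0.196, -3.133, -0.003]
wrist_force: [0.4, 0.2, 0.0]
grip_width: 0.0857
grasp_force: 0.0
```

>>> {"method": "step_arm", "body": {
  "steps": [
    [0,0,0,0.001,-0.046,0,-1],
    [0,0,0,0,0,0.02,-1],
    [0,0,0,0,0,0.015,-1],
    [0,0,0,0,0,0,-1],
    [0,0,0,0,0,0,-1],
    [0,0,0,0,0,0,-1],
    [0,0,0,0,0,0,-1],
    [0,0,0,0,0,0,-1]
  ]
}}

```text
time_s: 30.3
ee_pos: [0.598, -0.3659, 0.0625]
tool_rot: [-0.198, 3.134, -0.001]
wrist_force: [0.7, 0.9, 0.9]
grip_width: 0.0853
grasp_force: 0.0
```

Run:
```python
from h import *
need(.5981,-.3667,.008,.122)
```

```text
turn [-0.0008  0.0012  0.0039] rows 0.027639499680774806 shift [ 0.     -0.0008  0.0545] rows 1.1345915055065332
```

>>> {"method": "step_arm", "body": {
  "steps": [
    [0,0,0.004,0,-0.001,0.02,-1],
    [0,0,0,0,0,0.015,-1],
    [0,0,0,0,0,0.01,-1],
    [0,0,0,0,0,0.006,-1],
    [0,0,0,0,0,0.003,-0.6],
    [0,0,0,0,0,0,0],
    [0,0,0,0,0,0,1],
    [0,0,0,0,0,0,1]
  ],
  "grip_force": 110
}}

```text
time_s: 31.1
ee_pos: [0.5977, -0.3671, 0.0079]
tool_rot: [-0.19, 3.136, 0.0]
wrist_force: [-0.6, 0.0, 0.6]
grip_width: 0.0592
grasp_force: 122.2
```

>>> {"method": "step_arm", "body": {
  "steps": [
    [0,0,0,0,0,0,1],
    [0,0,0,0,0,0,1],
    [0,0,0,0,0,0,1],
    [0,0,0,0,0,0,1],
    [0,0,0,0,0,-0.003,1],
    [0,0,0,0,0,-0.007,1],
    [0,0,0,0,0,0,1],
    [0,0,0,0,0,0,1]
  ]
}}

```text
time_s: 31.9
ee_pos: [0.5975, -0.3672, 0.017]
tool_rot: [0.19, -3.135, -0.0]
wrist_force: [-0.1, -1.0, -7.3]
grip_width: 0.0592
grasp_force: 121.4
```

>>> {"method": "step_arm", "body": {
  "steps": [
    [0,0,0,0,0,-0.01,1],
    [0,0,0,0,0,-0.015,1],
    [0,0,0,0,0,-0.02,1],
    [0,0,0,0,0,-0.01,1],
    [0,0,0,0,0,0,1],
    [0,0,0,0,0,0,1],
    [0,0,0,0,0,0,1],
    [0,0,0,0,0,0,1]
  ]
}}

```text
time_s: 32.7
ee_pos: [0.5971, -0.3668, 0.0713]
tool_rot: [0.19, -3.134, -0.002]
wrist_force: [-0.0, -0.3, -7.3]
grip_width: 0.0591
grasp_force: 121.5
```

Run:
```python
from h import *
o=sensors.get_obs(); print(o["moment"])
need(.5417,-.1669,.072,.05)
```

```text
[-0.02595515  0.02023025  0.00784197]
turn [ 0.0014 -0.0017  0.0712] rows 0.5082764416766493 shift [ 0.0453  0.2024 -0.0007] rows 4.321868355711645
```

>>> {"method": "step_arm", "body": {
  "steps": [
    [0,0,0.071,0,0,0,1],
    [0,0,0,0.0075,0.0337,0,1],
    [0,0,0,0.0075,0.0337,0,1],
    [0,0,0,0.0075,0.0337,0,1],
    [0,0,0,0.0075,0.0337,0,1],
    [0,0,0,0.0075,0.0337,0,1],
    [0,0,0,0.0075,0.0337,0,1],
    [0,0,0,0,0,0,1]
  ]
}}

```text
time_s: 33.5
ee_pos: [0.5398, -0.1632, 0.0719]
tool_rot: [0.083, -3.136, -0.005]
wrist_force: [-0.3, -0.9, -7.7]
grip_width: 0.0593
grasp_force: 121.9
```

>>> {"method": "step_arm", "body": {
  "steps": [
    [0,0,0,0,0,0.015,1],
    [0,0,0,0,0,0.01,1],
    [0,0,0,0,0,0,1],
    [0,0,0,0,0,0,1],
    [0,0,0,0,0,0,1],
    [0,0,0,0,0,0,1],
    [0,0,0,0,0,0,1],
    [0,0,0,0,0,0,1]
  ]
}}

```text
time_s: 34.3
ee_pos: [0.5427, -0.1676, 0.0478]
tool_rot: [-0.079, 3.14, -0.0]
wrist_force: [0.4, -0.2, -8.4]
grip_width: 0.0591
grasp_force: 121.7
```

Run:
```python
from h import *
need(.5415,-.1669,.0099,.05)
```

```text
turn [-0.0001  0.0005  0.0001] rows 0.0036439940499119502 shift [0.0012 0.0008 0.0379] rows 0.7891652804354039
```

>>> {"method": "step_arm", "body": {
  "steps": [
    [0,0,0,0.001,0.001,0.008,1],
    [0,0,0,0,0,0.008,1],
    [0,0,0,0,0,0.007,1],
    [0,0,0,0,0,0.005,1],
    [0,0,0,0,0,0.004,1],
    [0,0,0,0,0,0.003,1],
    [0,0,0,0,0,0.001,1],
    [0,0,0,0,0,0.001,1]
  ]
}}

```text
time_s: 35.1
ee_pos: [0.5417, -0.1666, 0.0105]
tool_rot: [-0.079, 3.14, -0.0]
wrist_force: [-0.1, -0.3, -7.6]
grip_width: 0.0594
grasp_force: 122.1
```

>>> {"method": "step_arm", "body": {
  "steps": [
    [0,0,0,0,0,0.0005,1],
    [0,0,0,0,0,0,1],
    [0,0,0,0,0,0,1],
    [0,0,0,0,0,0,1],
    [0,0,0,0,0,0,1],
    [0,0,0,0,0,0,1],
    [0,0,0,0,0,0,1],
    [0,0,0,0,0,0,1]
  ]
}}

```text
time_s: 35.9
ee_pos: [0.5416, -0.1665, 0.01]
tool_rot: [-0.079, 3.14, 0.0]
wrist_force: [-0.2, 0.5, -6.3]
grip_width: 0.0595
grasp_force: 122.1
```

>>> {"method": "step_arm", "body": {
  "steps": [
    [0,0,0,0,0,0.001,1],
    [0,0,0,0,0,0,1],
    [0,0,0,0,0,0,1],
    [0,0,0,0,0,0,1],
    [0,0,0,0,0,0,1],
    [0,0,0,0,0,0,1],
    [0,0,0,0,0,0,1],
    [0,0,0,0,0,0,1]
  ]
}}

```text
time_s: 36.7
ee_pos: [0.5416, -0.1665, 0.0099]
tool_rot: [-0.079, 3.14, -0.0]
wrist_force: [-4.2, 0.6, 5.8]
grip_width: 0.0595
grasp_force: 123.5
```

>>> {"method": "step_arm", "body": {
  "steps": [
    [0,0,0,0,0,0,0],
    [0,0,0,0,0,0,-0.4],
    [0,0,0,0,0,0,-1],
    [0,0,0,0,0,0,-1],
    [0,0,0,0,0,-0.01,-1],
    [0,0,0,0,0,-0.03,-1],
    [0,0,0,0,0,-0.045,-1],
    [0,0,0,0,0,-0.045,-1]
  ]
}}

```text
time_s: 37.5
ee_pos: [0.5415, -0.1665, 0.1408]
tool_rot: [-0.079, 3.141, 0.0]
wrist_force: [1.8, -0.2, -0.1]
grip_width: 0.0855
grasp_force: 0.0
```

>>> {"method": "step_arm", "body": {
  "steps": [
    [0,0,0,0,-0.04,-0.01,-1],
    [0,0,0,0,-0.04,-0.01,-1],
    [0,0,0,0,-0.04,-0.01,-1],
    [0,0,0,0,-0.04,0,-1],
    [0,0,0,0,-0.04,0,-1],
    [0,0,0,0,-0.04,0,-1],
    [0,0,0,0,0,0,-1],
    [0,0,0,0,0,0,-1]
  ]
}}

```text
time_s: 38.3
ee_pos: [0.5534, -0.407, 0.1691]
tool_rot: [-0.076, 3.14, 0.0]
wrist_force: [0.9, 1.4, -0.4]
grip_width: 0.0853
grasp_force: 0.0
```

Run:
```python
from h import *
im=imaging.snapshot("top")
cv2.imwrite("pics/J.png",cv2.resize(im[165:340,110:430],None,fx=2.5,fy=2.5,interpolation=2))
```

```text
(no output)
```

View pics/J.png

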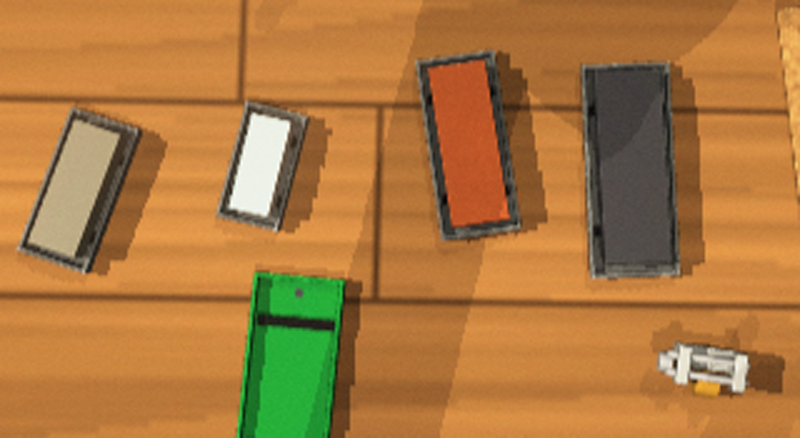

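All four stones lie inside the rims of their own trays, at (78,187), (262,165), (467,143) and (633,168) in the crop. The guide hasn't moved, and the gripper is clear. Each seating height matched the prediction, so I'm handing in.

```bash
python3 -c "
from cell import job; print(job.finish_job())"
```

```text
the job is handed in; nothing more can be done
None
```

I laid all four stones flat in their own trays, left the bottle and honing guide alone, and handed the job in at about 38 s; finish_job returned no verdict.

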